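# Lock a trolley wheel's castle nut

## Task

A wheel of the shop's clothes trolley lies on the counter with its axle pointing up, and its castle nut is still loose. Tighten the nut (clockwise) until you feel it come snug on the washer, then carry on only as far as the next slot that lines up with the cross hole in the axle, and do not tighten it a slot too far. Then push the lock pin through slot and hole, without forcing it, until its grip rests against the nut; leave it there and leave the other things on the counter alone.

Things in the scene. Friction and masses are not known exactly. Their poses are not given: they have to be found in the camera images.
- wheel: Trolley wheel lying flat: black tyre 124 mm across, its top 47 mm above the counter; grey rim with a 54 mm boss, top at 50.5 mm; on its mounting plate and a 130 mm square rubber mat. Fixed, never shifts. Origin under its centre on the axle's axis, z up. The axle stands upright in its middle.
- nut: Steel castle nut on the upright axle. Origin on the axis at the nut's underside, z up. Lower 18 mm: hexagon, 42 mm across flats, 48.5 over corners. Above: round crown 12 mm high, 41 mm across, with six slots 9.5 mm wide open to the top, one over the middle of each flat. x passes through the middle of a slot and its flat; slots and flats repeat every 60 degrees.
- nut_flats (a point): Middle of the nut's hexagon, 9 mm above its underside; axes as the nut's. Clockwise from above tightens, 3 mm per turn. Loose it turns with about 0.05 N m. It meets the washer after 0.2 to 2.9 rad, different each time. From there the moment rises steadily: about 0.1 N m after 10 degrees, 0.2 after 25, 0.4 after 55 (20 % more or less). Snug: 0.12 to 0.2 N m. It stays where left.
- washer: Steel washer under the nut, 49 mm across, fixed. Origin on the axle's axis, 5 mm below its upper face, which is about 53 mm above the counter. At the start the nut's underside stands 0.1 to 1.4 mm above it; measured positions are too coarse to show when they meet.
- cross_hole (a point): Centre of the cross hole in the 26 mm threaded axle, 77.5 mm above the counter. x runs along the hole, z up. The hole, 9 mm wide and 9 mm high, goes right through and is reached through two opposite slots of the nut, from either end. With the nut snug, the slots' floor is 6 to 7 mm below this point. The axle does not turn.
- axle_end (a point): Top of the axle, on its axis, 92.5 mm above the counter and about 9 mm above the snug nut. A dark saw cut, 3 mm wide, runs across it parallel to the cross hole; x points along the cut.
- pin_grip (a point): Centre of the lock pin's grip: a dark flat-sided block 34 mm long, 14 wide, 12 high, lying on the counter (centre 6 mm up). x points along the pin to its tip, z up. The round steel shaft, 7 mm thick and 62 mm long, starts 17 mm in front of this point on the grip's middle line; its last 7 mm taper. 50 to 80 g, balances in the front half of the grip.
- pin_home (a point): Point on the middle of the pin's shaft, 20.5 mm in front of the grip's front face (37.5 mm in front of pin_grip). It lies at the centre of the cross hole when the grip rests against the nut. x along the pin to its tip, z up.
- button_tin: Round tin, 70 mm across, 46 mm high; not to be disturbed. Origin under its centre.
- tape_measure: Round tape measure lying flat, 52 x 58 mm, 15 mm high; not to be disturbed. Origin under its centre.
- masking_tape: Roll of masking tape lying flat, 98 mm across, 25 mm high; not to be disturbed. Origin under its centre.
Things that resemble listed ones, but are neither listed nor needed, are in the scene too. Of the things that look like the part that bears pin_grip, the smaller one is meant.

How it is judged (in metres and radians):
On the way, in this order (a step that is already met when the one before it is completed fails the run):
1. the nut is snug on the washer, not over-tightened, and a slot lines up with the cross hole (contact force between nut and washer between 1 and 26 N and (angle between the x axis of nut and the x axis of cross_hole, either way round below 0.14 rad or angle between the x axis of nut and the x axis of cross_hole, either way round between 0.9072 and 1.1872 rad)), for 0.2 s.
2. the lock pin is through slot and hole up to its grip (distance between pin_home and cross_hole below 0.006 m and angle between the x axis of pin_home and the x axis of cross_hole, either way round below 0.15 rad), for 0.2 s.
At the end, for the whole second after the job is handed in: The nut presses on the washer with 1 to 26 N (seated, at most one slot past snug), one of its slots lies within 0.14 rad of the cross hole, and the lock pin rests in the hole, its home point within 6 mm of the hole's centre and its axis within 0.15 rad of the hole's (all of step 1 and all of step 2 and linear speed of pin below 0.02 m/s); the robot touches nothing.
It fails at once if the nut is tightened far past the next slot (over 34 N on the washer) (contact force between nut and washer above 34 N).
It fails at once if the pin is forced (over 30 N against the nut or the axle) (contact force between pin and nut above 30 N or contact force between pin and axle above 30 N).
It fails at once if a bystander (button tin, tape measure, masking tape) is pushed more than 20 mm (distance of any of button_tin, tape_measure, masking_tape from where it was at the start of the episode above 0.02 m).
It also fails if it takes over 72 s, if anything falls off the work surface, if the arm or the gripper's body presses on something with over 40 N, if the wrist force passes 120 N, or if a joint passes its speed limit or range.

## Robot

A 6-joint arm with a two-finger parallel gripper is mounted at the origin on a cart in front of the work surface, level with it; the furniture and walls round the work are solid. World frame = base frame: x ahead of the robot, y to its left, z up, the work surface at z = 0. Lengths are in mm, angles in rad, forces in N, time in s.
With the tool pointing down it reaches from about 400 to 925 mm from the base axis. Payload 3.4 kg.
Tool frame: the origin (TCP) lies at the very end of the fingers, on their centre line; the grasp point (between the pads) lies env.tcp_to_grasp behind it (env.tcp_to_grasp is the distance from the TCP to the grasp point, in mm); z points along the fingers, y is the direction in which the jaws open and shut (so a half turn about z gives the same grasp; the last joint's range is limited). The gripper opens to 85 mm and grips with 20 to 120 N. Pads are 22 mm wide; open, the fingers measure 114 mm over their backs; the gripper's body (76 mm by 85 mm) begins 54 mm behind the grasp point. The pads swing forward as they close: fully open they stand 13 mm farther back than shut.
Start: joints at [-1.208, 0.307, 1.506, -0, 1.328, -0.073], TCP at [243.227, -521.03, 231.305] pointing down, gripper open.
Joint ranges: [-3.12, 3.12], [-1.05, 2.28], [0.14, 2.33], [-1.42, 4.57], [0.1, 2.73], [-2.68, 2.68]. Speed limits (rad/s): [2.57, 2.57, 3.14, 3.14, 3.14, 3.14].

## Interface

Orientations are given as a unit quaternion [w, x, y, z].
In Python, from bench import env, viewer, order gives the robot as it stands. The module is installed in compiled form; this text tells all that it offers.
- The arm moves only by the tool drive_tool, never from a script. Its argument "increments" is a list that holds one entry, the list of rows, each a list of 7 numbers: the turn, a rotation vector about the tool's x, y, z in rad, then the shift along the tool's x, y, z in m, then the finger opening in m, from 0 to 0.0854. In form: [[[rx, ry, rz, x, y, z, claw], ...]]. A call has 1 to 8 rows; each row is the pose to reach, as a shift and turn from the pose measured when the call began, along the tool's axes at that moment; what a row does not reach only later rows make up. A row lasts 1/8 s, in which the tool goes at most 62.5 mm and 10.7 degrees, less where a joint would pass 70% of its speed; a pose out of reach is approached as far as the arm can. A call with a gripper value outside its range is refused whole. The fingers move at their own pace and stop on an object; the grip force is fixed at half the most. Time passes only in rows, so rows that repeat a pose let the fingers close. It gives the time, the measured TCP pose, the force and the opening at its end, in the units of the state.
- env.read_state(): the state, without advancing time (a new reading comes with each control period).
- viewer.grab_frame(name): name is "side" or "top"; returns a dict with "pixels" (420x560x3 uint8, red, green, blue), "camera_matrix" (3x3 intrinsics, pixels), "position" and "attitude" of the camera in the world. Camera axes: x right, y down, z forward; pixel columns grow to the right and rows downward; lengths in mm; the calibration is good to about 2 mm. A picture is of the moment at which its call begins. There is no depth.
- order.finish_job(): hands the job in, once; it reports no verdict.
Trained networks look in a picture, given as the dict that the camera call returned (one of the last four; its "shot" number tells which), for a name from the list of things; names that differ only in an ending like _2 or _b are one class to them, and where a whole thing is asked for, a point or a joint stands for the part that bears it (a point fixed in the world has none). Each returns a list of dicts, best first, with "confidence" (0 to 1); they miss things now and then, are a little off and sometimes report something else, mostly with a low value. They report only what shows in the picture. A call takes as long as a camera call. They do not tell look-alikes from the thing itself.
- viewer.boxes_of(picture, name): "bbox" ([left, top, right, bottom] in pixels, round what is visible of it).
- viewer.silhouettes(picture, name): "mask" (420x560 bool, what is visible of it) and "bbox" ([left, top, right, bottom] in pixels, round what is visible of it).
- viewer.tip_of(picture, name): "at" ([column, row] in pixels: a listed point, or the origin of a listed thing).
The state is a dict: "time": time; "joint_positions": joint angles; "dq": joint speeds; "joint_efforts": joint torques, N m; "tool_pos": TCP position; "orientation": TCP orientation; "wrist_force": force on the tool from outside, world axes, zero at the start; "wrist_torque": the same for the moment, N m; "width": opening from 0.0 (shut) to 1.0 (fully open).
Only numpy, scipy, OpenCV 4.12 (cv2) and the standard library are available. Lean on these libraries where they do the work, as an engineer would, in place of code of your own. Each camera call takes 0.05 s, during which the arm holds its last target. There are 200 camera calls.

## Working session

There is one attempt and no reset: what is moved stays moved. The work goes in short steps, Python scripts to look and compute and a tool call to move; the robot and the scene stay as the last step left them, time stands still between calls to the robot, and variables do not carry over. Pictures are saved under pics/ and viewed, about 8 in all and at most 12, crops included, and the job is handed in when it is done.

Besides the shell and the picture viewer there is one more tool, called by a JSON object that holds its "api" and its "payload". drive_tool: Moves the arm, as the interface text tells. Its arguments: {"type":"object","properties":{"increments":{"type":"array","items":{"type":"array","items":{"type":"array","items":{"type":"number"}}}}},"required":["increments"]}

```bash
mkdir -p pics
cat > h.py <<'E'
import numpy as np, cv2
from scipy.spatial.transform import Rotation as R
from bench import env, viewer, order
def Rq(q): return R.from_quat([q[1],q[2],q[3],q[0]])
def ray(p,uv):
    K=np.array(p["camera_matrix"]); a=p["attitude"]; a=np.array(a)
    M=a if a.shape==(3,3) else Rq(a).as_matrix()
    return np.array(p["position"],float), M@np.linalg.solve(K,[uv[0],uv[1],1.])
def at_z(p,uv,z):
    o,d=ray(p,uv); return o+d*(z-o[2])/d[2]
def proj(p,X):
    K=np.array(p["camera_matrix"]); a=np.array(p["attitude"]); M=a if a.shape==(3,3) else Rq(a).as_matrix()
    c=K@(M.T@(np.array(X)-p["position"])); return c[:2]/c[2]
def save(p,n,crop=None,s=1):
    im=p["pixels"][:,:,::-1]
    if crop: im=im[crop[1]:crop[3],crop[0]:crop[2]]
    cv2.imwrite("pics/"+n,cv2.resize(np.ascontiguousarray(im),None,fx=s,fy=s,interpolation=cv2.INTER_CUBIC))
E
python3 - <<'E'
from h import *
print(env.tcp_to_grasp, env.read_state())
Z=dict(nut=60,axle_end=92.5,cross_hole=77.5,pin_grip=6,pin_home=6,button_tin=0,tape_measure=0,masking_tape=0,wheel=0)
for c in("side","top"):
    p=viewer.grab_frame(c); save(p,c+"0.png"); print(c,p["position"],p["attitude"],p["camera_matrix"])
    for n,z in Z.items():
        for d in viewer.tip_of(p,n): print(n,np.round(d["at"],1),round(d["confidence"],2),np.round(at_z(p,d["at"],z),1))
E
```

```text
18.700000000000003 {'time': 0.0, 'joint_positions': array([-1.20752502e+00,  3.07532649e-01,  1.50768262e+00,  2.31687489e-05,
        1.32836498e+00, -7.35205598e-02]), 'dq': array([ 0.00158106, -0.00039019,  0.00145832,  0.00053132, -0.000906  ,
       -0.00067891]), 'joint_efforts': array([-8.87165133e-04, -4.57555962e+01, -2.51922637e+01,  1.45330400e-04,
        1.34013535e-02, -1.77908368e-05]), 'tool_pos': array([ 242.97316329, -520.37877876,  230.40064677]), 'orientation': array([-9.85012237e-04,  9.76246372e-01,  2.16661105e-01, -1.32348994e-04]), 'wrist_force': array([ 0.66035809,  1.23868446, -0.34236879]), 'wrist_torque': array([-0.02353471,  0.00182042,  0.00129581]), 'width': 1.001056936471665}
side [536.18242538 941.84545917 742.69933553] [ 0.00296994  0.01380232  0.88326663 -0.46865845] [[486.98148048   0.         273.51794741]
 [  0.         486.98148048 214.71421208]
 [  0.           0.           1.        ]]
nut [249.7 191.1] 0.59 [ 588.6 -183.    60. ]
axle_end [247.5 179.3] 0.5 [ 593.1 -190.4   92.5]
cross_hole [249.9 184.7] 0.45 [ 587.3 -187.2   77.5]
pin_grip [
[... 714 characters left out ...]
 285.96960243]
 [  0.         469.3113389  206.19672631]
 [  0.           0.           1.        ]]
nut [356.2 166. ] 0.86 [ 588.6 -199.9   60. ]
axle_end [358.5 160.8] 0.55 [ 590.4 -199.1   92.5]
cross_hole [360.3 162.5] 0.44 [ 591.  -205.2   77.5]
pin_grip [254.  181.4] 0.8 [573.    6.2   6. ]
pin_grip [207.6 206.7] 0.56 [521.1 102.5   6. ]
pin_home [271.5 194.6] 0.83 [544.3 -29.9   6. ]
pin_home [204.7 187.5] 0.61 [561.8 108.9   6. ]
button_tin [167.5 248. ] 0.76 [437.8 184.6   0. ]
tape_measure [283.7 260.2] 0.78 [408.4 -52.7   0. ]
tape_measure [351.9 173.9] 0.24 [ 587.1 -200.4    0. ]
masking_tape [403.4 270. ] 0.74 [ 383.7 -297.     0. ]
wheel [354.1 175.5] 0.91 [ 583.5 -204.9    0. ]
```

```bash
python3 -c "
import cv2,numpy as np
cv2.imwrite('pics/both0.png',cv2.resize(np.vstack([cv2.imread('pics/side0.png'),cv2.imread('pics/top0.png')]),(400,600)))"
```

```text
(no output)
```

View pics/top0.png

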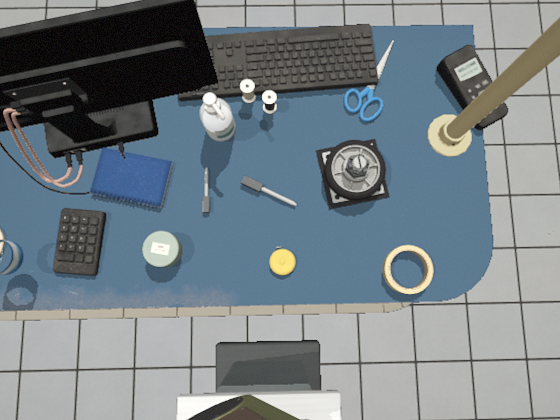

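View pics/side0.png

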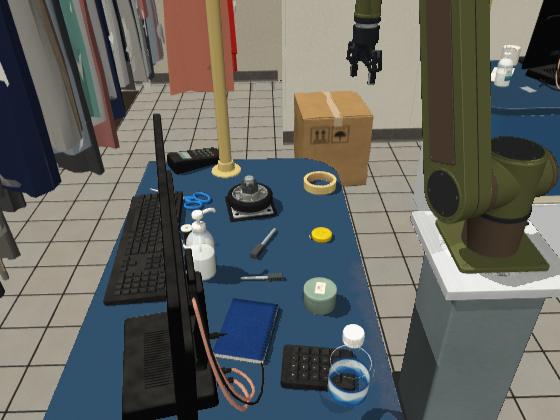

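Run:
```python
from h import *
p=viewer.grab_frame("top"); s=viewer.grab_frame("side")
def c(p,b,S):
    im=p["pixels"][b[1]:b[3],b[0]:b[2],::-1]; return cv2.resize(np.ascontiguousarray(im),S,interpolation=cv2.INTER_CUBIC)
a=c(p,(190,155,310,225),(480,280)); b=c(p,(334,141,384,191),(300,300)); d=c(s,(225,165,275,215),(300,300)); e=c(s,(230,220,300,290),(480,300))
e=cv2.resize(e,(480,300)); a=cv2.resize(a,(480,300))
cv2.imwrite("pics/c1.png",np.vstack([np.hstack([a,b]),np.hstack([e,d])]))
for n in("pin_grip",):
    for q in(p,s):
        for m in viewer.silhouettes(q,n):
            k=m["mask"]; ys,xs=np.nonzero(k); (cx,cy),(w,h),an=cv2.minAreaRect(np.c_[xs,ys].astype(np.float32)); print(n,m["bbox"],m["confidence"],cx,cy,w,h,an,k.sum())
print(at_z(p,(450,137),0),at_z(p,(470,85),0),at_z(s,(227,172),0))
```

```text
pin_grip [243.2, 176.2, 292.4, 205.4] 0.78 268.0000305175781 192.50001525878906 57.6905517578125 8.944271087646484 26.56505012512207 307
pin_grip [201.8, 169.0, 204.2, 212.9] 0.55 205.5 190.5 43.0 7.0 90.0 209
pin_grip [251.7, 228.9, 276.4, 259.3] 0.67 263.5000305175781 243.50003051757812 8.485280990600586 36.769554138183594 45.0 209
pin_grip [241.8, 270.0, 278.5, 280.3] 0.52 261.5 276.5 9.0 41.0 90.0 234
[ 664.91982065 -415.29233319    0.        ] [ 782.87106077 -468.85854151    0.        ] [ 666.61221951 -400.75035682    0.        ]
```

View pics/c1.png

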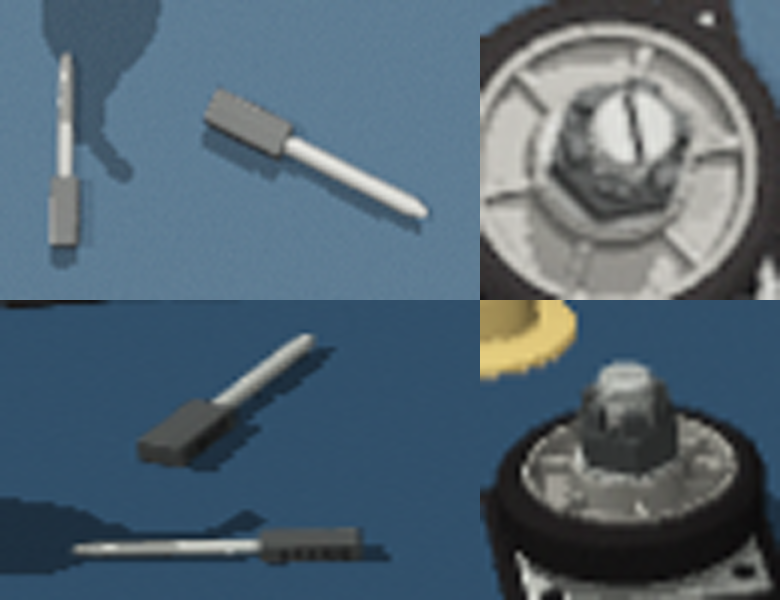

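Run:
```python
from h import *
from scipy.optimize import least_squares
T=[viewer.grab_frame("top") for _ in range(3)]; p=T[0]
s=viewer.grab_frame("side")
g=np.mean([t["pixels"].astype(float).mean(2) for t in T],0)
# axle top: synth model disc r13 with cut, fit to top image
xs=np.arange(346,374);ys=np.arange(150,176)
def samp(x0,y0,th,img):
    u=np.linspace(-12,12,25); best=[]
    U,V=np.meshgrid(np.linspace(-10,10,41),[-4,0,4]); c,sn=np.cos(th),np.sin(th)
    P=np.array([proj(p,(x0+c*a-sn*b,y0+sn*a+c*b,92.5)) for a,b in zip(U.ravel(),V.ravel())],np.float32)
    v=cv2.remap(img.astype(np.float32),P[:,:1],P[:,1:],cv2.INTER_CUBIC).reshape(U.shape)
    return v[1].mean()-.5*(v[0].mean()+v[2].mean())
# centre from bright disc
sub=(g[148:178,345:375]>150).astype(np.uint8)
n,l,st,ce=cv2.connectedComponentsWithStats(cv2.morphologyEx(sub,cv2.MORPH_CLOSE,np.ones((3,3),np.uint8)))
for i in range(1,n): print("bright",st[i],ce[i]+[345,148],at_z(p,ce[i]+[345,148],92.5))
print(g[154:172,351:369].round().astype(int))
C=at_z(p,(359.3,161.9),92.5); print("C",C)
R_=[(samp(C[0]+a*np.sin(th),C[1]-a*np.cos(th),th,g),round(np.degrees(th)),a) for th in np.radians(np.arange(-90,90,3)) for a in (-2,-1,0,1,2)]
print(sorted(R_)[:8])
# pin grip segmentation top
print("wheel masks")
for q,nm in((p,"top"),(s,"side")):
    for d in ("nut","wheel"):
        m=viewer.silhouettes(q,d)
        if m:
            k=m[0]["mask"].astype(np.uint8); c=max(cv2.findContours(k,0,1)[0],key=len); print(nm,d,m[0]["bbox"],k.sum())
print(p["pixels"][196:214,198:214].astype(int).mean(2).round().astype(int))
print(g[166:196,200:212].round().astype(int))
```

```text
bright [0 0 2 1 2] [345.5 148. ] [ 616.32391616 -175.14897443   92.5       ]
bright [  0   0  30  30 469] [361.41364606 160.5010661 ] [ 590.94445883 -204.74417292   92.5       ]
bright [ 0 23  6  7 14] [347.42857143 174.14285714] [ 564.5029669  -176.68083463   92.5       ]
[[194 191 187 188 188 185 178 137 104 122 137 162 179 194 184 152 141 138]
 [174 159 139 140 140 123 136 105 101 137 136 125 118 171 200 181 163 152]
 [125 130 130 118 119 150 171 133 138 182 178 146 106 160 195 198 198 182]
 [125 133 125 134 171 207 186  95 153 213 221 199 162 145 174 192 195 198]
 [ 96 113 127 178 216 224 197 112 134 205 221 218 209 174 146 164 182 192]
 [ 50  62 157 208 220 221 209 145  91 195 221 217 217 206 167 138 151 166]
 [ 69 100 182 216 221 220 223 179  71 187 220 217 215 219 199 144 121 136]
 [ 89 136 193 215 220 220 222 185  82 169 213 218 215 219 199 144 122 139]
 [ 94 153 193 211 219 220 221 194 110 151 208 218 214 217 203 150 117 120]
 [108 136 179 207 219 220 220 197 119 126 201 220 216 218 200 134  90 103]
 [118 154 171 197 218 219 219 212 156  90 192 220 218 218 198 129  42  70]
 
[... 3005 characters left out ...]
120 132 152 160 135  85  71  83  90]
 [122 122 121 120 142 172 183 149  84  72  82  88]
 [122 122 121 119 148 198 219 179  83  70  81  90]
 [122 122 120 118 148 198 216 179  87  70  82  88]
 [121 122 122 117 153 199 215 182  99  71  82  88]
 [121 122 120 119 153 200 215 179  97  68  79  87]
 [121 121 121 118 154 201 214 180 104  81  95 101]
 [122 122 121 117 154 201 214 179 117 109 117 124]
 [120 122 121 119 155 201 214 178 115 108 117 125]
 [122 121 121 117 155 202 213 178 115 106 118 122]
 [121 122 121 117 156 201 213 177 112 106 117 122]
 [122 122 122 118 151 199 213 175 109 108 115 122]
 [122 122 121 117 154 201 213 174 109 107 116 123]
 [122 122 121 118 146 193 204 166 115 110 116 123]]
```

```bash
cat >> h.py <<'E'
def inc(pos,yaw):
    """increment (tool axes) to pos [mm] with tool down and tool-y at world angle yaw (deg)"""
    st=env.read_state(); M=Rq(st["orientation"]); a=np.radians(yaw+90)
    x=np.array([np.cos(a),np.sin(a),0]); z=np.array([0,0,-1.]); T=R.from_matrix(np.c_[x,np.cross(z,x),z])
    rv=(M.inv()*T).as_rotvec(); sh=M.inv().apply(np.array(pos)-st["tool_pos"])/1000
    print("rv",rv.round(3),"shift m",sh.round(4))
def stt():
    s=env.read_state(); Y=Rq(s["orientation"]).as_matrix()
    print("t",round(s["time"],2),"pos",s["tool_pos"].round(1),"yaw_y",round(np.degrees(np.arctan2(Y[1,1],Y[0,1])),1),"z",Y[:,2].round(3),"F",s["wrist_force"].round(1),"T",s["wrist_torque"].round(3),"w",round(s["width"],3),"q6",s["joint_positions"][5].round(2))
E
python3 - <<'E'
from h import *
stt(); inc((588.2,-200.5,150),68.5)
p=viewer.grab_frame("top")
A=at_z(p,(206.0,168),6);B=at_z(p,(205.7,203.6),6);print(A,B,np.degrees(np.arctan2(*(A-B)[1::-1])))
E
```

```text
t 1.6 pos [ 243.2 -521.   231.3] yaw_y -65.0 z [-0.  0. -1.] F [-0.1  0.8  0.4] T [-0.009 -0.051 -0.037] w 0.999 q6 -0.07
rv [-0.   -0.   -2.33] shift m [ 0.4482 -0.1445  0.0813]
[603.49173342 106.50886501   6.        ] [527.6877281  106.48388804   6.        ] 0.01887861871521326
```

{"api": "drive_tool", "payload": {"increments": [[[0,0,-0.5,0.11,-0.036,0,0.085],[0,0,-0.7,0.22,-0.072,0.01,0.085],[0,0,-0.9,0.3,-0.1,0.03,0.085],[0,0,-1.1,0.4,-0.13,0.05,0.085],[0,0,-1.25,0.448,-0.1445,0.065,0.085],[0,0,-1.4,0.448,-0.1445,0.08,0.085],[0,0,-1.5,0.448,-0.1445,0.081,0.085],[0,0,-1.5,0.448,-0.1445,0.081,0.085]]]}}

```text
time: 2.65
tool_pos: [589.7, -198.3, 149.4]
orientation: [-0.0, 0.563, 0.826, 0.0]
wrist_force: [-0.0, -0.5, -0.3]
width: 0.988
```

```bash
python3 -c "
from h import *
stt(); inc((588.2,-200.5,110),68.5)"
```

```text
t 2.65 pos [ 589.7 -198.3  149.4] yaw_y 21.4 z [-0.  0. -1.] F [-0.  -0.5 -0.3] T [ 0.044 -0.025 -0.003] w 0.988 q6 -0.77
rv [ 0.    -0.    -0.822] shift m [-0.0015 -0.0022  0.0394]
```

{"api": "drive_tool", "payload": {"increments": [[[0,0,-0.18,-0.0015,-0.0022,0,0.07],[0,0,-0.36,-0.0015,-0.0022,0.01,0.07],[0,0,-0.54,-0.0015,-0.0022,0.02,0.07],[0,0,-0.72,-0.0015,-0.0022,0.03,0.07],[0,0,-0.822,-0.0015,-0.0022,0.04,0.07],[0,0,-0.822,-0.0015,-0.0022,0.055,0.07],[0,0,-0.822,-0.0015,-0.0022,0.055,0.07],[0,0,-0.822,-0.0015,-0.0022,0.055,0.07]]]}}

```text
time: 3.65
tool_pos: [588.3, -200.5, 94.4]
orientation: [-0.0, 0.187, 0.982, 0.0]
wrist_force: [-0.1, 0.7, 0.8]
width: 0.818
```

```bash
python3 -c "
from h import *
stt(); inc((588.2,-200.5,54),68.5)
p=viewer.grab_frame('side'); q=viewer.grab_frame('top')
cv2.imwrite('pics/c2.png',np.hstack([cv2.resize(x['pixels'][b:b+80,a:a+80,::-1],(400,400),interpolation=2) for x,a,b in((p,210,130),(q,318,122))]))"
```

```text
t 3.65 pos [ 588.3 -200.5   94.4] yaw_y 68.5 z [-0.  0. -1.] F [-0.1  0.7  0.8] T [-0.043  0.014 -0.032] w 0.818 q6 -1.59
rv [ 0.    -0.    -0.001] shift m [ 0.0001 -0.      0.0404]
```

View pics/c2.png

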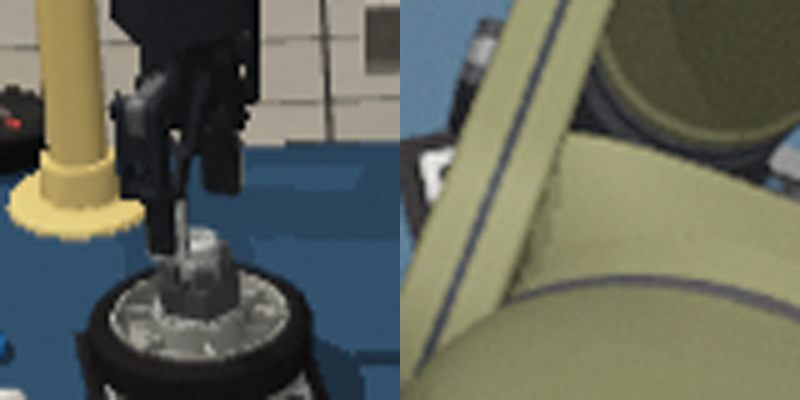

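{"api": "drive_tool", "payload": {"increments": [[[0,0,0,0,0,0.015,0.07],[0,0,0,0,0,0.028,0.07],[0,0,0,0,0,0.036,0.07],[0,0,0,0,0,0.04,0.07],[0,0,0,0,0,0.04,0.06]]]}}

```text
time: 4.38
tool_pos: [588.5, -200.6, 54.4]
orientation: [-0.0, 0.187, 0.982, 0.0]
wrist_force: [0.2, -0.3, 0.1]
width: 0.707
```

{"api": "drive_tool", "payload": {"increments": [[[0,0,0,0,0,0,0.052],[0,0,0,0,0,0,0.048],[0,0,0,0,0,0,0.046],[0,0,0,0,0,0,0.044]]]}}

```text
time: 4.88
tool_pos: [588.4, -201.3, 54.9]
orientation: [0.0, 0.186, 0.982, -0.0]
wrist_force: [-1.0, -3.2, 2.4]
width: 0.518
```

```bash
python3 -c "
from h import *
stt()
p=viewer.grab_frame('side'); save(p,'c3.png',(205,125,295,215),6)"
```

```text
t 4.88 pos [ 588.4 -201.3   54.9] yaw_y 68.5 z [ 0.    -0.001 -1.   ] F [-1.  -3.2  2.4] T [-0.437  0.267  0.004] w 0.518 q6 -1.59
```

View pics/c3.png

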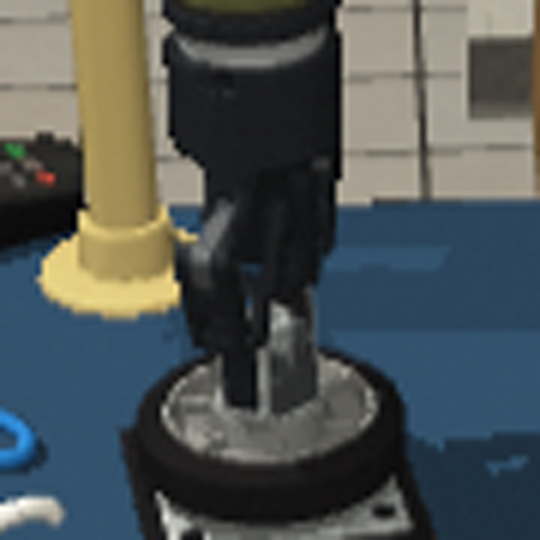

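{"api": "drive_tool", "payload": {"increments": [[[0,0,0,0,-0.0005,0,0.046],[0,0,0,0,-0.001,0,0.046],[0,0,0,0,-0.001,0,0.044],[0,0,0,0,-0.001,0,0.043],[0,0,0,0,-0.001,0,0.04],[0,0,0,0,-0.001,0,0.04]]]}}

```text
time: 5.68
tool_pos: [588.1, -202.1, 55.1]
orientation: [0.0, 0.187, 0.982, -0.0]
wrist_force: [-1.4, 0.8, 3.2]
width: 0.483
```

```bash
python3 -c "
from h import *
stt()"
```

```text
t 5.67 pos [ 588.1 -202.1   55.1] yaw_y 68.5 z [ 0.    -0.001 -1.   ] F [-1.4  0.8  3.2] T [ 0.144  0.134 -0.024] w 0.483 q6 -1.59
```

{"api": "drive_tool", "payload": {"increments": [[[0,0,0,0,0,0,0.03],[0,0,0.13,0,0,0,0.03],[0,0,0.26,0,0,0,0.03],[0,0,0.39,0,0,0.0003,0.03],[0,0,0.52,0,0,0.0003,0.03]]]}}

```text
time: 6.3
tool_pos: [588.5, -201.5, 54.9]
orientation: [0.001, 0.435, 0.901, 0.0]
wrist_force: [0.3, 3.2, 2.1]
width: 0.475
```

```bash
cat >> h.py <<'E'
def tz(n=6):
    v=[];
    for _ in range(n): v.append(env.read_state()["wrist_torque"][2]); viewer.grab_frame("side")
    print("Tz",np.round(v,3),"mean",np.mean(v).round(3)); stt()
E
python3 -c "
from h import *
stt();tz()"
```

```text
t 6.3 pos [ 588.5 -201.5   54.9] yaw_y 38.5 z [ 0.001  0.    -1.   ] F [0.3 3.2 2.1] T [ 0.423 -0.073  0.167] w 0.475 q6 -1.07
Tz [ 0.167 -0.109 -0.119 -0.083 -0.102 -0.092] mean -0.056
t 6.6 pos [ 588.5 -201.6   54.9] yaw_y 38.8 z [ 0.001  0.    -1.   ] F [0.5 3.8 3.2] T [ 0.65  -0.186 -0.124] w 0.479 q6 -1.08
```

{"api": "drive_tool", "payload": {"increments": [[[0,0,0.1,0,0,0,0.03],[0,0,0.2,0,0,0.0003,0.03],[0,0,0.3,0,0,0.0003,0.03],[0,0,0.36,0,0,0.0003,0.03],[0,0,0.41,0,0,0.0003,0.03],[0,0,0.45,0,0,0.0003,0.03],[0,0,0.49,0,0,0.0003,0.03],[0,0,0.53,0,0,0.0003,0.03]]]}}

```text
time: 7.6
tool_pos: [589.1, -201.3, 54.8]
orientation: [0.001, 0.653, 0.757, 0.001]
wrist_force: [1.6, 3.3, 2.7]
width: 0.474
```

```bash
python3 -c "
from h import *
stt();tz(3)"
```

```text
t 7.6 pos [ 589.1 -201.3   54.8] yaw_y 8.5 z [ 0.002  0.    -1.   ] F [1.6 3.3 2.7] T [ 0.588 -0.183  0.301] w 0.474 q6 -0.55
Tz [0.301 0.16  0.088] mean 0.183
t 7.75 pos [ 589.1 -201.3   54.8] yaw_y 8.5 z [ 0.002  0.    -1.   ] F [2.3 4.  2.7] T [ 0.729 -0.28   0.042] w 0.474 q6 -0.55
```

{"api": "drive_tool", "payload": {"increments": [[[0,0,-0.1,0,0,0,0.03],[0,0,-0.2,0,0,0,0.03],[0,0,-0.3,0,0,0,0.03],[0,0,-0.4,0,0,-0.0002,0.03],[0,0,-0.48,0,0,-0.0002,0.03],[0,0,-0.52,0,0,-0.0002,0.03],[0,0,-0.52,0,0,-0.0002,0.03]]]}}

```text
time: 8.62
tool_pos: [588.5, -201.5, 54.9]
orientation: [0.001, 0.436, 0.9, 0.0]
wrist_force: [-0.6, 2.6, 4.5]
width: 0.477
```

```bash
python3 -c "
from h import *
stt();tz(2)"
```

```text
t 8.62 pos [ 588.5 -201.5   54.9] yaw_y 38.3 z [ 0.001  0.    -1.   ] F [-0.6  2.6  4.5] T [0.326 0.153 0.076] w 0.477 q6 -1.07
Tz [0.076 0.056] mean 0.066
t 8.72 pos [ 588.5 -201.5   54.9] yaw_y 38.3 z [ 0.001  0.    -1.   ] F [-1.   0.3  4.1] T [0.241 0.239 0.018] w 0.471 q6 -1.07
```

{"api": "drive_tool", "payload": {"increments": [[[0,0,0.035,0,0,0,0.03],[0,0,0.07,0,0,0,0.03],[0,0,0.105,0,0,0,0.03]]]}}

```text
time: 9.1
tool_pos: [588.6, -201.4, 54.9]
orientation: [0.001, 0.484, 0.875, 0.0]
wrist_force: [-0.4, 2.7, 2.6]
width: 0.473
```

```bash
python3 -c "
from h import *
stt()"
```

```text
t 9.1 pos [ 588.6 -201.4   54.9] yaw_y 32.2 z [ 0.001  0.    -1.   ] F [-0.4  2.7  2.6] T [0.44  0.042 0.186] w 0.473 q6 -0.96
```

{"api": "drive_tool", "payload": {"increments": [[[0,0,0.035,0,0,0,0.03],[0,0,0.07,0,0,0,0.03],[0,0,0.105,0,0,0,0.03]]]}}

```text
time: 9.48
tool_pos: [588.7, -201.4, 54.9]
orientation: [0.001, 0.53, 0.848, 0.0]
wrist_force: [-0.3, 2.6, 2.4]
width: 0.473
```

```bash
python3 -c "
from h import *
stt()"
```

```text
t 9.47 pos [ 588.7 -201.4   54.9] yaw_y 26.0 z [ 0.002  0.    -1.   ] F [-0.3  2.6  2.4] T [ 0.441 -0.059  0.161] w 0.473 q6 -0.85
```

{"api": "drive_tool", "payload": {"increments": [[[0,0,0.035,0,0,0,0.03],[0,0,0.07,0,0,0,0.03],[0,0,0.105,0,0,0,0.03]]]}}

```text
time: 9.85
tool_pos: [588.8, -201.3, 54.9]
orientation: [0.001, 0.575, 0.818, 0.001]
wrist_force: [1.9, 3.5, 1.7]
width: 0.478
```

```bash
python3 -c "
from h import *
stt()"
```

```text
t 9.85 pos [ 588.8 -201.3   54.9] yaw_y 19.9 z [ 0.002  0.    -1.   ] F [1.9 3.5 1.7] T [ 0.446 -0.103  0.225] w 0.478 q6 -0.75
```

{"api": "drive_tool", "payload": {"increments": [[[0,0,0.035,0,0,0,0.03],[0,0,0.07,0,0,0,0.03],[0,0,0.105,0,0,0,0.03]]]}}

```text
time: 10.22
tool_pos: [589.0, -201.3, 54.8]
orientation: [0.001, 0.618, 0.787, 0.001]
wrist_force: [1.7, 3.4, 0.7]
width: 0.475
```

```bash
python3 -c "
from h import *
stt()"
```

```text
t 10.22 pos [ 589.  -201.3   54.8] yaw_y 13.7 z [ 0.002  0.    -1.   ] F [1.7 3.4 0.7] T [ 0.495 -0.133  0.275] w 0.475 q6 -0.64
```

{"api": "drive_tool", "payload": {"increments": [[[0,0,0.035,0,0,0,0.03],[0,0,0.07,0,0,0,0.03],[0,0,0.105,0,0,0,0.03]]]}}

```text
time: 10.6
tool_pos: [589.2, -201.3, 54.8]
orientation: [0.001, 0.659, 0.752, 0.001]
wrist_force: [1.1, 3.1, 1.1]
width: 0.474
```

```bash
python3 -c "
from h import *
stt();tz(3)"
```

```text
t 10.6 pos [ 589.2 -201.3   54.8] yaw_y 7.6 z [ 0.002  0.    -1.   ] F [1.1 3.1 1.1] T [ 0.526 -0.195  0.342] w 0.474 q6 -0.53
Tz [0.342 0.179 0.108] mean 0.21
t 10.75 pos [ 589.1 -201.3   54.8] yaw_y 7.7 z [ 0.002  0.    -1.   ] F [1.2 1.9 2.3] T [ 0.522 -0.185  0.056] w 0.474 q6 -0.53
```

{"api": "drive_tool", "payload": {"increments": [[[0,0,-0.01,0,0,0,0.03],[0,0,-0.01,0,0,0,0.06],[0,0,-0.01,0,0,0,0.065],[0,0,0,0,0,0,0.068],[0,0,0,0,0,0,0.068]]]}}

```text
time: 11.38
tool_pos: [589.0, -201.4, 54.8]
orientation: [0.001, 0.658, 0.753, 0.001]
wrist_force: [-0.2, 0.5, 0.3]
width: 0.796
```

```bash
python3 -c "
from h import *
tz(3);inc((589.2,-202.2,54.8),67.9)"
```

```text
Tz [-0.01  -0.029  0.008] mean -0.01
t 11.53 pos [ 589.1 -201.3   54.8] yaw_y 7.7 z [ 0.002  0.    -1.   ] F [ 0.   0.7 -0. ] T [-0.012  0.043 -0.009] w 0.795 q6 -0.53
rv [ 2.000e-03  1.000e-03 -1.051e+00] shift m [-0.0009 -0.      0.    ]
```

{"api": "drive_tool", "payload": {"increments": [[[0,0,-0.16,0,0,0,0.068],[0,0,-0.32,0,0,0,0.068],[0,0,-0.48,-0.0005,0,0,0.068],[0,0,-0.64,-0.0009,0,0,0.068],[0,0,-0.8,-0.0009,0,0,0.068],[0,0,-0.95,-0.0009,0,0,0.065],[0,0,-1.047,-0.0009,0,0,0.06],[0,0,-1.047,-0.0009,0,0,0.05]]]}}

```text
time: 12.52
tool_pos: [589.2, -202.2, 54.8]
orientation: [0.001, 0.194, 0.981, 0.0]
wrist_force: [0.3, 0.2, 0.0]
width: 0.591
```

{"api": "drive_tool", "payload": {"increments": [[[0,0,0,0,0,0,0.046],[0,0,0,0,0,0,0.044],[0,0,0,0,0,0,0.042],[0,0,0,0,0,0,0.04],[0,0,0,0,0,0,0.04]]]}}

```text
time: 13.15
tool_pos: [589.1, -202.5, 55.2]
orientation: [0.001, 0.194, 0.981, 0.0]
wrist_force: [-1.2, -1.2, 4.6]
width: 0.479
```

```bash
python3 -c "
from h import *
stt();tz(2)"
```

```text
t 13.15 pos [ 589.1 -202.5   55.2] yaw_y 67.6 z [ 0.002 -0.    -1.   ] F [-1.2 -1.2  4.6] T [-0.244  0.411  0.193] w 0.479 q6 -1.58
Tz [0.193 0.223] mean 0.208
t 13.25 pos [ 589.1 -202.5   55.2] yaw_y 67.6 z [ 0.002 -0.    -1.   ] F [-2.5 -1.5  5.3] T [-0.238  0.412  0.243] w 0.483 q6 -1.58
```

{"api": "drive_tool", "payload": {"increments": [[[0,0,0,0,0,0,0.05],[0,0,0,0,0,0,0.065],[0,0,0,0,0,0,0.065],[0,0,0,0,0,-0.03,0.065],[0,0,0,0,0,-0.07,0.065],[0,0,0,0,0,-0.1,0.05],[0,0,0,0,0,-0.1,0.04],[0,0,0,0,0,-0.1,0.04]]]}}

```text
time: 14.25
tool_pos: [588.3, -202.0, 154.4]
orientation: [0.0, 0.194, 0.981, 0.0]
wrist_force: [-0.2, 0.2, 0.4]
width: 0.472
```

```bash
python3 -c "
from h import *
stt();inc((527.6,106.5,100),90)"
```

```text
t 14.25 pos [ 588.3 -202.   154.4] yaw_y 67.6 z [ 0.001  0.    -1.   ] F [-0.2  0.2  0.4] T [ 0.054 -0.003 -0.038] w 0.472 q6 -1.58
rv [ 0.001  0.001 -0.391] shift m [0.1737 0.2621 0.0544]
```

{"api": "drive_tool", "payload": {"increments": [[[0,0,-0.08,0.033,0.05,0,0.04],[0,0,-0.16,0.066,0.1,0,0.04],[0,0,-0.24,0.1,0.15,0,0.04],[0,0,-0.32,0.135,0.2,0,0.04],[0,0,-0.391,0.1737,0.2621,0.01,0.04],[0,0,-0.391,0.1737,0.2621,0.03,0.04],[0,0,-0.391,0.1737,0.2621,0.05,0.04],[0,0,-0.391,0.1737,0.2621,0.0544,0.04]]]}}

```text
time: 15.25
tool_pos: [525.1, 106.6, 97.3]
orientation: [-0.002, -0.0, 1.0, -0.0]
wrist_force: [-0.4, -0.3, 0.8]
width: 0.47
```

```bash
python3 -c "
from h import *
stt();inc((527.6,106.5,3),90)
p=viewer.grab_frame('side'); q=viewer.grab_frame('top')
cv2.imwrite('pics/c4.png',np.hstack([cv2.resize(x['pixels'][b:b+c,a:a+c,::-1],(390,390),interpolation=2) for x,a,b,c in((p,215,205,90),(q,338,141,40))]))
np.save('top4.npy',q['pixels'])"
```

```text
t 15.25 pos [525.1 106.6  97.3] yaw_y 90.1 z [-0.005 -0.    -1.   ] F [-0.4 -0.3  0.8] T [-0.002  0.011 -0.017] w 0.47 q6 -1.45
rv [-0.    -0.005  0.001] shift m [-0.0029 -0.0001  0.0943]
```

View pics/c4.png

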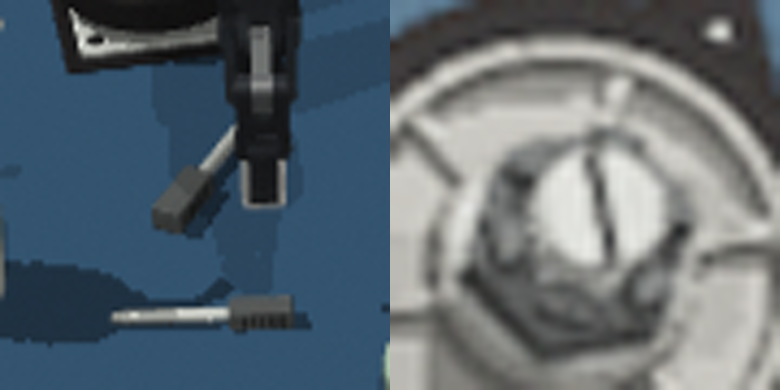

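{"api": "drive_tool", "payload": {"increments": [[[0,-0.005,0,-0.0025,0,0.03,0.04],[0,-0.005,0,-0.0025,0,0.06,0.04],[0,-0.005,0,-0.0025,0,0.08,0.035],[0,-0.005,0,-0.0025,0,0.09,0.032],[0,-0.005,0,-0.0025,0,0.094,0.03],[0,-0.005,0,-0.0025,0,0.094,0.03]]]}}

```text
time: 16.1
tool_pos: [529.4, 106.1, 5.1]
orientation: [0.002, 0.0, 1.0, 0.0]
wrist_force: [0.8, 0.7, 0.3]
width: 0.355
```

Run:
```python
from h import *
stt();inc((527.6,106.5,3),90)
p=viewer.grab_frame('side'); save(p,'c5.png',(225,245,305,305),5)
q=viewer.grab_frame('top'); g=np.load('top4.npy').astype(np.float32).mean(2)
def f(th,a):
    c,s=np.cos(th),np.sin(th); v=[]
    for b in(-4,0,4):
        P=np.array([proj(q,(588.24+c*t-s*(b+a),-200.54+s*t+c*(b+a),92.5)) for t in np.linspace(-11,11,45)],np.float32)
        v.append(cv2.remap(g,P[:,:1],P[:,1:],cv2.INTER_CUBIC).mean())
    return v[1]-(v[0]+v[2])/2
print(sorted((f(np.radians(d),a),d,a) for d in np.arange(2,16,.5) for a in(-.6,-.3,0,.3,.6))[:8])
```

```text
t 16.1 pos [529.4 106.1   5.1] yaw_y 90.0 z [ 0.004  0.    -1.   ] F [0.8 0.7 0.3] T [ 0.018 -0.023  0.033] w 0.355 q6 -1.45
rv [ 0.     0.004 -0.   ] shift m [0.0018 0.0004 0.0021]
[(np.float32(-125.44207), np.float64(8.5), 0), (np.float32(-125.41879), np.float64(9.0), 0), (np.float32(-125.31203), np.float64(8.0), 0), (np.float32(-125.10651), np.float64(9.5), 0), (np.float32(-124.96988), np.float64(7.5), 0), (np.float32(-124.58915), np.float64(10.0), 0), (np.float32(-124.44196), np.float64(7.0), 0), (np.float32(-123.94589), np.float64(10.5), 0)]
```

View pics/c5.png

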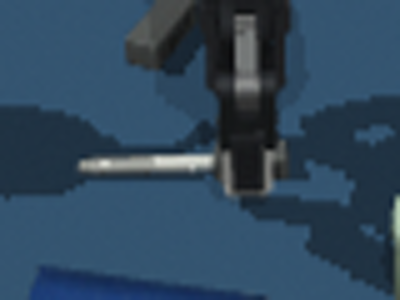

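{"api": "drive_tool", "payload": {"increments": [[[0,0.002,0,0.0005,0.0004,0.002,0.03],[0,0.002,0,0.0005,0.0004,0.002,0.025],[0,0.002,0,0.0005,0.0004,0.002,0.02],[0,0.002,0,0.0005,0.0004,0.002,0.016],[0,0.002,0,0.0005,0.0004,0.002,0.01],[0,0.002,0,0.0005,0.0004,0.002,0.005],[0,0.002,0,0.0005,0.0004,0.002,0.005]]]}}

```text
time: 17.08
tool_pos: [529.1, 106.6, 3.7]
orientation: [0.001, 0.0, 1.0, 0.0]
wrist_force: [-1.8, -1.0, 5.2]
width: 0.145
```

```bash
python3 -c "
from h import *
tz(3)"
```

```text
Tz [0.054 0.026 0.005] mean 0.028
t 17.23 pos [529.2 106.6   3.7] yaw_y 90.0 z [ 0.003  0.    -1.   ] F [-1.2 -1.1  4.4] T [-0.12   0.213 -0.015] w 0.139 q6 -1.45
```

{"api": "drive_tool", "payload": {"increments": [[[0,0,0,0,0,-0.005,0.005],[0,0,0,0,0,-0.03,0.005],[0,0,0,0,0,-0.08,0.005],[0,0,0,0,0,-0.12,0.005],[0,0,0,0,0,-0.12,0.005]]]}}

```text
time: 17.85
tool_pos: [531.6, 107.0, 127.1]
orientation: [0.005, 0.0, 1.0, 0.001]
wrist_force: [0.4, 0.3, -0.4]
width: 0.139
```

```bash
python3 -c "
from h import *
stt();inc((479,-219.2,120),98.6)"
```

```text
t 17.85 pos [531.6 107.  127.1] yaw_y 90.0 z [ 0.01   0.001 -1.   ] F [ 0.4  0.3 -0.4] T [ 0.034 -0.014 -0.007] w 0.139 q6 -1.45
rv [ 0.    0.01 -0.15] shift m [ 0.0526 -0.3262  0.0062]
```

{"api": "drive_tool", "payload": {"increments": [[[0,0.01,-0.02,0.01,-0.06,0,0.005],[0,0.01,-0.05,0.02,-0.12,0,0.005],[0,0.01,-0.08,0.03,-0.18,0,0.005],[0,0.01,-0.11,0.04,-0.24,0,0.005],[0,0.01,-0.15,0.0526,-0.29,0,0.005],[0,0.01,-0.15,0.0526,-0.3262,0.006,0.005],[0,0.01,-0.15,0.0526,-0.3262,0.006,0.005],[0,0.01,-0.15,0.0526,-0.3262,0.006,0.005]]]}}

```text
time: 18.85
tool_pos: [478.0, -218.3, 119.0]
orientation: [-0.001, -0.074, 0.997, 0.001]
wrist_force: [-1.0, 0.4, -0.6]
width: 0.142
```

```bash
python3 -c "
from h import *
stt();inc((480,-219,75.5),98.6)"
```

```text
t 18.85 pos [ 478.  -218.3  119. ] yaw_y 98.5 z [-0.002  0.002 -1.   ] F [-1.   0.4 -0.6] T [ 0.055  0.043 -0.032] w 0.142 q6 -2.23
rv [ 0.003 -0.002 -0.001] shift m [-0.002  -0.0011  0.0435]
```

{"api": "drive_tool", "payload": {"increments": [[[0.003,-0.002,0,0,0,0.02,0.005],[0.003,-0.002,0,-0.001,-0.001,0.035,0.005],[0.003,-0.002,0,-0.001,-0.001,0.0435,0.005],[0.003,-0.002,0,-0.001,-0.001,0.0435,0.005],[0.003,-0.002,0,-0.001,-0.001,0.0435,0.005]]]}}

```text
time: 19.48
tool_pos: [479.4, -219.1, 75.8]
orientation: [0.0, -0.075, 0.997, -0.0]
wrist_force: [0.4, -0.5, -0.4]
width: 0.138
```

Run:
```python
from h import *
stt();inc((480,-219,75.3),98.6)
p=viewer.grab_frame('side'); q=viewer.grab_frame('top')
d=np.array([.9888,.1495,0]); s=env.read_state(); t=s["tool_pos"]
C=np.array([589.1,-202.5,77.5])
print("side: shaft start/tip pred",proj(p,t+[0,0,2.3]+15.5*d),proj(p,t+[0,0,2.3]+77.5*d),"hole near/far",proj(p,C-20*d),proj(p,C),"axle top",proj(p,C+[0,0,15]))
print("top:",proj(q,t+[0,0,2.3]+15.5*d),proj(q,t+[0,0,2.3]+77.5*d),proj(q,C-20*d),proj(q,C),proj(q,C+[0,0,15]))
cv2.imwrite('pics/c6.png',np.hstack([cv2.resize(x['pixels'][b:b+c,a:a+c,::-1],(400,400),interpolation=2) for x,a,b,c in((p,230,150,80),(q,334,145,80))]))
```

```text
t 19.48 pos [ 479.4 -219.1   75.8] yaw_y 98.6 z [ 0.001 -0.001 -1.   ] F [ 0.4 -0.5 -0.4] T [ 0.025  0.004 -0.005] w 0.138 q6 -2.23
rv [-0.001  0.001 -0.001] shift m [-0.0006 -0.      0.0005]
side: shaft start/tip pred [283.90172517 178.00097742] [261.5020272  180.29771028] hole near/far [256.65071217 181.08885013] [249.34838212 181.83817264] axle top [249.09213796 177.01718476]
top: [368.8572912  210.95038613] [362.51083834 179.82291681] [360.99355297 173.30815794] [358.98852232 163.47075272] [360.29432513 161.45019613]
```

View pics/c6.png

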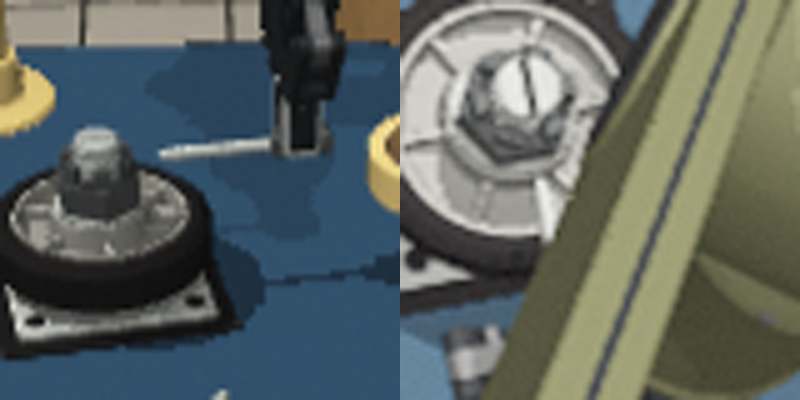

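{"api": "drive_tool", "payload": {"increments": [[[0,0,0,-0.004,0,0.0005,0.005],[0,0,0,-0.008,0,0.0005,0.005],[0,0,0,-0.012,0,0.0005,0.005],[0,0,0,-0.015,0,0.0005,0.005],[0,0,0,-0.018,0,0.0005,0.005],[0,0,0,-0.018,0,0.0005,0.005]]]}}

```text
time: 20.32
tool_pos: [497.6, -216.6, 75.5]
orientation: [0.001, -0.075, 0.997, -0.001]
wrist_force: [0.2, 0.3, -0.8]
width: 0.142
```

```bash
python3 -c "
from h import *
tz(2);inc((553.5,-207.9,75.2),98.6)"
```

```text
Tz [ 0.037 -0.038] mean -0.001
t 20.43 pos [ 497.2 -216.5   75.5] yaw_y 98.5 z [ 0.001 -0.001 -1.   ] F [-0.4  0.9 -0.9] T [-0.033 -0.016  0.02 ] w 0.139 q6 -2.21
rv [-0.001  0.001 -0.001] shift m [-0.057   0.0002  0.0003]
```

{"api": "drive_tool", "payload": {"increments": [[[0,0,0,-0.002,0,0,0.005],[0,0,0,-0.004,0,0,0.005],[0,0,0,-0.006,0,0,0.005],[0,0,0,-0.006,0,0,0.005]]]}}

```text
time: 20.92
tool_pos: [503.4, -215.6, 75.5]
orientation: [0.001, -0.075, 0.997, -0.001]
wrist_force: [0.4, 0.1, -1.3]
width: 0.142
```

```bash
python3 -c "
from h import *
tz(2);inc((553.5,-207.9,75.2),98.6)"
```

```text
Tz [0.032 0.001] mean 0.017
t 21.02 pos [ 503.1 -215.6   75.5] yaw_y 98.6 z [ 0.001 -0.001 -1.   ] F [ 0.6  0.3 -0.6] T [0.006 0.001 0.027] w 0.136 q6 -2.2
rv [-0.001  0.001 -0.001] shift m [-0.051   0.0001  0.0003]
```

{"api": "drive_tool", "payload": {"increments": [[[0,0,0,-0.002,0,0,0.005],[0,0,0,-0.005,0,0,0.005],[0,0,0,-0.008,0,0,0.005],[0,0,0,-0.01,0,0,0.005],[0,0,0,-0.01,0,0,0.005]]]}}

```text
time: 21.65
tool_pos: [513.2, -214.1, 75.4]
orientation: [0.001, -0.075, 0.997, -0.0]
wrist_force: [-0.7, -0.3, -1.2]
width: 0.135
```

```bash
python3 -c "
from h import *
tz(2);inc((553.5,-207.9,75.2),98.6)"
```

```text
Tz [0.032 0.019] mean 0.026
t 21.75 pos [ 512.9 -214.1   75.4] yaw_y 98.6 z [ 0.001 -0.001 -1.   ] F [ 0.4  0.  -0.7] T [ 0.017 -0.005 -0.01 ] w 0.138 q6 -2.19
rv [-0.001  0.001 -0.001] shift m [-0.041   0.0001  0.0002]
```

{"api": "drive_tool", "payload": {"increments": [[[0,0,0,-0.002,0,0,0.005],[0,0,0,-0.005,0,0,0.005],[0,0,0,-0.008,0,0,0.005],[0,0,0,-0.01,0,0,0.005],[0,0,0,-0.01,0,0,0.005]]]}}

```text
time: 22.38
tool_pos: [523.1, -212.5, 75.4]
orientation: [0.0, -0.075, 0.997, -0.0]
wrist_force: [-0.5, -0.2, -1.0]
width: 0.138
```

```bash
python3 -c "
from h import *
tz(2);inc((553.5,-207.9,75.2),98.6)"
```

```text
Tz [-0.007 -0.019] mean -0.013
t 22.48 pos [ 522.8 -212.5   75.4] yaw_y 98.6 z [ 0.001 -0.001 -1.   ] F [ 0.1 -0.   0.4] T [-0.001  0.005  0.016] w 0.138 q6 -2.18
rv [-0.001  0.001 -0.001] shift m [-0.0311 -0.      0.0002]
```

{"api": "drive_tool", "payload": {"increments": [[[0,0,0,-0.003,0,0,0.005],[0,0,0,-0.007,0,0,0.005],[0,0,0,-0.011,0,0,0.005],[0,0,0,-0.014,0,0,0.005],[0,0,0,-0.014,0,0,0.005]]]}}

```text
time: 23.1
tool_pos: [537.0, -210.4, 75.4]
orientation: [0.0, -0.075, 0.997, -0.0]
wrist_force: [-0.1, 0.2, -1.8]
width: 0.14
```

```bash
python3 -c "
from h import *
tz(2);inc((553.5,-207.9,75.2),98.6)"
```

```text
Tz [0.006 0.036] mean 0.021
t 23.2 pos [ 536.5 -210.4   75.3] yaw_y 98.6 z [ 0.    -0.001 -1.   ] F [-0.2  0.1  0.7] T [-0.011  0.01  -0.01 ] w 0.138 q6 -2.17
rv [-0.001  0.    -0.   ] shift m [-0.0172 -0.0001  0.0001]
```

{"api": "drive_tool", "payload": {"increments": [[[0,0,0,-0.003,0,0,0.005],[0,0,0,-0.006,0,0,0.005],[0,0,0,-0.009,0,0,0.005],[0,0,0,-0.012,0,0,0.005],[0,0,0,-0.012,0,0,0.005]]]}}

```text
time: 23.82
tool_pos: [548.7, -208.6, 75.3]
orientation: [0.0, -0.075, 0.997, -0.0]
wrist_force: [-0.0, 0.0, -1.1]
width: 0.139
```

```bash
python3 -c "
from h import *
tz(2);inc((553.5,-207.9,75.2),98.6)"
```

```text
Tz [0.017 0.002] mean 0.009
t 23.93 pos [ 548.3 -208.5   75.3] yaw_y 98.6 z [ 0.    -0.001 -1.   ] F [ 0.5 -0.3 -1.1] T [ 0.001 -0.011 -0.029] w 0.142 q6 -2.16
rv [-0.001  0.    -0.   ] shift m [-0.0052 -0.0002  0.0001]
```

Now approach contact with the grip gently, 1 mm per row.

{"api": "drive_tool", "payload": {"increments": [[[0,0,0,-0.001,0,0,0.005],[0,0,0,-0.002,0,0,0.005],[0,0,0,-0.003,0,0,0.005],[0,0,0,-0.003,0,0,0.005]]]}}

```text
time: 24.42
tool_pos: [551.4, -208.1, 75.3]
orientation: [0.0, -0.075, 0.997, -0.0]
wrist_force: [1.3, 0.0, -0.2]
width: 0.135
```

{"api": "drive_tool", "payload": {"increments": [[[0,0,0,-0.001,0,0,0.005],[0,0,0,-0.0015,0,0,0.005]]]}}

```text
time: 24.68
tool_pos: [553.0, -207.8, 75.3]
orientation: [0.0, -0.075, 0.997, -0.0]
wrist_force: [0.7, -0.1, -0.8]
width: 0.137
```

```bash
python3 -c "
from h import *
tz(2);inc((553.5,-207.9,75.2),98.6)
p=viewer.grab_frame('side'); save(p,'c7.png',(225,150,285,200),10)"
```

```text
Tz [-0.003  0.004] mean 0.0
t 24.77 pos [ 553.  -207.9   75.3] yaw_y 98.6 z [ 0.    -0.001 -1.   ] F [-0.6  0.2 -0.6] T [ 0.024 -0.04  -0.008] w 0.142 q6 -2.15
rv [-0.001  0.    -0.   ] shift m [-0.0005 -0.0001  0.0001]
```

View pics/c7.png

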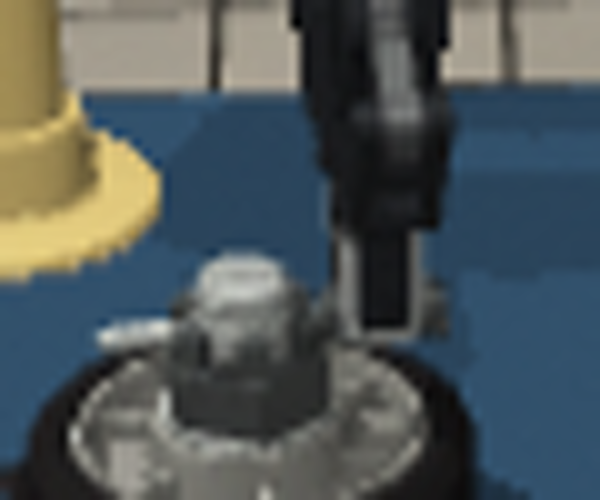

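Pin tip emerges at left (100–170, 335), and the grip is almost at the nut. I'll continue to contact in 0.5 mm steps.

{"api": "drive_tool", "payload": {"increments": [[[0,0,0,-0.0005,0,0,0.005],[0,0,0,-0.001,0,0,0.005]]]}}

```text
time: 25.08
tool_pos: [553.9, -207.7, 75.3]
orientation: [0.0, -0.075, 0.997, -0.0]
wrist_force: [0.3, -0.1, -0.0]
width: 0.139
```

{"api": "drive_tool", "payload": {"increments": [[[0,0,0,-0.0005,0,0,0.005],[0,0,0,-0.001,0,0,0.005]]]}}

```text
time: 25.32
tool_pos: [554.6, -207.5, 75.2]
orientation: [-0.0, -0.075, 0.997, -0.0]
wrist_force: [-1.5, 0.4, -0.6]
width: 0.137
```

```bash
python3 -c "
from h import *
tz(3)"
```

```text
Tz [0.034 0.058 0.057] mean 0.05
t 25.48 pos [ 554.6 -207.4   75.2] yaw_y 98.6 z [-0. -0. -1.] F [-1.5  0.1 -1.1] T [ 0.023  0.226 -0.021] w 0.14 q6 -2.15
```

{"api": "drive_tool", "payload": {"increments": [[[0,0,0,-0.0005,0,0,0.005],[0,0,0,-0.0007,0,0,0.005]]]}}

```text
time: 25.72
tool_pos: [554.7, -207.3, 75.1]
orientation: [-0.001, -0.075, 0.997, -0.0]
wrist_force: [-3.4, 0.2, 0.7]
width: 0.141
```

```bash
python3 -c "
from h import *
tz(3)"
```

```text
Tz [-0.005  0.018  0.013] mean 0.009
t 25.88 pos [ 554.7 -207.3   75.1] yaw_y 98.6 z [-0.001 -0.    -1.   ] F [-2.6 -1.2  1.3] T [-0.087  0.578  0.021] w 0.141 q6 -2.15
```

{"api": "drive_tool", "payload": {"increments": [[[0,0,0,0,0,0,0.018],[0,0,0,0,0,0,0.025],[0,0,0,0,0,0,0.035],[0,0,0,0,0,0,0.04],[0,0,0,0,0,0,0.04]]]}}

```text
time: 26.5
tool_pos: [554.8, -207.3, 75.1]
orientation: [-0.001, -0.075, 0.997, -0.0]
wrist_force: [-0.1, 0.4, 0.1]
width: 0.465
```

{"api": "drive_tool", "payload": {"increments": [[[0,0,0,0,0,-0.01,0.04],[0,0,0,0,0,-0.03,0.04],[0,0,0,0,0,-0.08,0.04],[0,0,0,0,0,-0.12,0.04],[0,0,0,0.05,0,-0.15,0.04],[0,0,0,0.1,0,-0.15,0.04],[0,0,0,0.12,0.05,-0.15,0.04],[0,0,0,0.12,0.1,-0.15,0.04]]]}}

```text
time: 27.5
tool_pos: [419.4, -125.9, 226.1]
orientation: [-0.0, -0.073, 0.997, -0.0]
wrist_force: [0.6, 0.2, 1.0]
width: 0.469
```

{"api": "drive_tool", "payload": {"increments": [[[0,0,0,0,0.06,0,0.04],[0,0,0,0,0.12,0,0.04],[0,0,0,0,0.18,0,0.04],[0,0,0,0,0.24,0,0.04],[0,0,0,0,0.24,0,0.04],[0,0,0,0,0.24,0,0.04]]]}}

```text
time: 28.25
tool_pos: [384.5, 111.5, 226.5]
orientation: [0.0, -0.074, 0.997, -0.001]
wrist_force: [-0.7, -0.0, 0.2]
width: 0.463
```

Run:
```python
from h import *
stt()
p=viewer.grab_frame('side'); q=viewer.grab_frame('top')
d=np.array([.9888,.1495,0]); C=np.array([589.1,-202.5,77.5])
for x in(p,q): print([proj(x,C+k*d).round(1) for k in(-54.5,-37.5,-20.5,41.5)])
cv2.imwrite('pics/c8.png',np.hstack([cv2.resize(x['pixels'][b:b+c,a:a+c,::-1],(400,400),interpolation=2) for x,a,b,c in((p,225,155,50),(q,330,140,60))]))
```

```text
t 28.25 pos [384.5 111.5 226.5] yaw_y 98.5 z [ 0.    -0.001 -1.   ] F [-0.7 -0.   0.2] T [-0.027 -0.031 -0.023] w 0.463 q6 -1.54
[array([269.2, 179.8]), array([263. , 180.4]), array([256.8, 181.1]), array([234.1, 183.4])]
[array([364.5, 190.4]), array([362.8, 182. ]), array([361. , 173.6]), array([354.9, 143.3])]
```

View pics/c8.png

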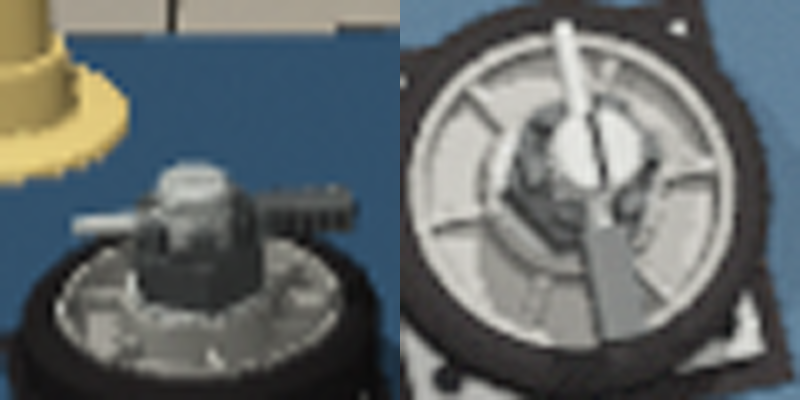

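```bash
python3 -c "
from bench import order
print(order.finish_job())"
```

```text
the job is handed in; nothing more can be done
None
```

The nut is tightened to the first aligned slot past snug, the lock pin is through up to its grip, and I handed the job in at about 28 s. It reported no verdict.

- **Nut:** I turned it clockwise 60°. The moment rose steadily to about 0.34 N m, with the sensor reading close to zero after release, so it is past snug. It can be at most about 50° past first contact. The jaws left the slot at about 8°, and the saw cut measures about 8.6°. When I gripped the nut again 60° round, it pushed back with about 0.2 N m, so it sits slightly off the jaw angle. I judged that within tolerance.
- **Pin:** I used the smaller pin. It slid in with no noticeable force, and the wrist force reached about 3 N when the grip met the nut. In the last top picture the tip and the grip front were within about 0.3 px of where they should be.
- **Surroundings:** The arm is clear of the wheel and pin. My route stayed away from the tin, tape measure and masking tape, but I did not measure their positions again afterwards.

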